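# Re-arm the two-hand air control

## Task

Re-arm the grey two-hand control box: push the steel guard by its upright front lip all the way back, away from you, so that the buttons lie bare, then press the two large buttons together with both fingertips and hold them right down for a full three seconds. Then let both buttons come up again and move clear. Nothing is to be picked up: do not lift, tip or shift the box, leave the small stop button between the two large ones unpressed, and do not disturb the things round about.

Things in the scene. Friction and masses are not known exactly. Their poses are not given: they have to be found in the camera images.
- station: Grey control box, 150 mm deep (its x), 240 wide (y), 60 high, loose on rubber feet (2.5 to 3.5 kg; more than some 8 N shifts it). Origin: centre of its underside; x to its back (brass air fittings), away from the robot, y to its left, z up; yaw up to 30 degrees either way. On top: large buttons at x = -35, y = +-30 mm, stop button between them, an unlit white lamp 13 mm high at y = 90 mm.
- button_left_top (a point): Centre of the top of the left large button: a black mushroom cap 31 mm across, almost flat on top, 84 mm above the table when up, 60 mm from the right one; 18 mm above its aluminium collar, 37 mm across. Under the guard at first. The point moves down with the button.
- button_right_top (a point): The same for the right large button.
- button_left (a joint): How far the left large button is pressed, m: 0 up, 0.008 at its stop. Springy: 2.5 N starts it, 4 N takes it fully down; it comes up by itself when let go. 5 mm or more counts as down.
- button_right (a joint): The same for the right large button.
- button_stop (a joint): How far the small stop button (black, 11 mm across, top 67 mm above the table, midway between the large ones) is pressed, m: 0 up, 0.003 down; it must stay up.
- guard_lip (a point): Middle of the upper edge of the guard's upright front lip, on its front face: a steel plate 60 mm wide along the box's y, 3 mm thick, from 93 to 119 mm above the table. Behind it the guard's flat roof (116 mm wide, 50 mm deep, upper face 92 mm above the table) covers the buttons, on two side walls. At y = 0, x = -60 mm + the guard's travel in the box's frame.
- guard (a joint): Travel of the guard along the box's +x (away from the robot), m: 0 to 0.008 at the start (over the buttons), 0.060 fully back, at its stop. About 1.5 N moves it and it stays where it is left.
- relay_carton: Small grey carton 44x56x34 mm, loose, in front of the box; bystander. Origin: centre of its underside.
- union: White plastic pipe union 40x51x40 mm, loose, behind the box; bystander. Origin: centre of its underside.
- contactor: Contactor (black block with a pale top) 70x45x78 mm, loose, beside the box; bystander. Origin: centre of its underside.
- tape_roll: Flat roll of black tape with a pale core, 65x65x18 mm, loose, beside the box; bystander. Origin: centre of its underside.

How it is judged:
By the outcome, as a careful person would: the job done as asked, in the order asked, and still so for the second after the job is handed in, with the robot touching nothing.
It also fails if it takes over 51 s, if anything falls off the work surface, if the arm or the gripper's body presses on something with over 40 N, if the wrist force passes 120 N, or if a joint passes its speed limit or range.

## Robot

A 6-joint arm with a two-finger parallel gripper is mounted at the origin on a cart in front of the work surface, level with it; the furniture and walls round the work are solid. World frame = base frame: x ahead of the robot, y to its left, z up, the work surface at z = 0. Lengths are in m, angles in rad, forces in N, time in s.
With the tool pointing down it reaches from about 0.3 to 0.775 m from the base axis. Payload 14.6 kg.
Tool frame: the origin (TCP) lies at the very end of the fingers, on their centre line; the grasp point (between the pads) lies 19 mm behind it; z points along the fingers, y is the line along which they close (so a half turn about z gives the same grasp; the last joint's range is limited). The gripper opens to 94 mm and grips with 3 to 60 N. Pads are 16 mm wide; open, the fingers measure 119 mm over their backs; the gripper's body (75 mm by 177 mm) begins 78 mm behind the grasp point.
Start: joints at [-1.181, 0.3, 1.521, -0, 1.321, -0.067], TCP at [0.243, -0.494, 0.205] pointing down, gripper open.
Joint ranges: [-3.03, 3.03], [-0.79, 2.21], [0.23, 2.52], [-1.04, 4.18], [0, 3.07], [-2.55, 2.55]. Speed limits (rad/s): [2.22, 2.22, 2.57, 3.14, 3.14, 3.14].

## Interface

Orientations are given as [roll, pitch, yaw] about the fixed x, y, z axes, in that order (R = Rz(yaw) Ry(pitch) Rx(roll)).
In Python, from station import telemetry, cams, hand_in, nets gives the robot as it stands.
- The arm moves only by the tool move_arm, never from a script. Its argument "increments" is a list of rows, each a list of 4 numbers: the shift along the tool's x, y, z in m, then the turn about the tool's z in rad. In form: [[tx, ty, tz, roll], ...]. A call has 1 to 20 rows; each row shifts and turns the commanded pose from where the row before left it, along the tool's axes as they then stand; what a row does not reach is not made up. A row lasts 1/8 s, in which the tool goes at most 62.5 mm and 10.7 degrees, less where a joint would pass 70% of its speed; a pose out of reach is approached as far as the arm can. A call is refused whole if a number of a shift passes 0.0625 or a number of a turn 0.188, either way. A call with a gripper value outside its range is refused whole. "grip" is the opening, from 0 (shut) to 1 (fully open), set as the call begins (left out, the last holds). The fingers move at their own pace and stop on an object; "force" is the grip in N (left out, the last holds). Time passes only in rows, so rows that do not move let the fingers close. It gives the time, the measured TCP pose, the force, the opening and the grip force at its end, in the units of the state.
- telemetry.get_obs(): the state, without advancing time (a new reading comes with each control period).
- cams.camera(name): name is "scene" or "top"; returns the picture (384x512x3 uint8, blue, green, red); there is no depth.
- cams.camera_model(name): a dict with "intrinsics" (3x3 intrinsics, pixels), "xyz" and "attitude" of the camera in the world. Camera axes: x right, y up, looking along -z (the intrinsics and any distortion apply to the point x, -y, -z); pixel columns grow to the right and rows downward; lengths in m; the calibration is good to about 2 mm. A picture is of the moment at which its call begins. camera_model takes no time and is no camera call.
- hand_in(): hands the job in; it is judged then, once.
Trained networks look in the newest picture that a camera, given by its name, has taken for a name from the list of things; names that differ only in an ending like _2 or _b are one class to them, and where a whole thing is asked for, a point or a joint stands for the part that bears it (a point fixed in the world has none). Each returns a list of dicts, best first, with "conf" (0 to 1); they miss things now and then, are a little off and sometimes report something else, mostly with a low value. They report only what shows in the picture. A call takes as long as a camera call.
- nets.search_frame(camera, query): "extent" ([left, top, right, bottom] in pixels, round what is visible of it).
- nets.mark_of(camera, query): "centre" ([column, row] in pixels: a listed point, or the origin of a listed thing).
The state is a dict: "time_s": time; "qpos": joint angles; "joint_vel": joint speeds; "tau": joint torques, N m; "ee_pos": TCP position; "eef_rot": TCP orientation; "force": force on the tool from outside, world axes, zero at the start; "moment": the same for the moment, N m; "grip_width": finger opening in m; "grip_force": force on a finger pad.
Only numpy, scipy, OpenCV 4.12 (cv2) and the standard library are available. Lean on these libraries where they do the work, as an engineer would, in place of code of your own. Each camera call takes 0.05 s, during which the arm holds its last target. There are 200 camera calls.

## Working session

There is one attempt and no reset: what is moved stays moved. The work goes in short steps, Python scripts to look and compute and a tool call to move; the robot and the scene stay as the last step left them, time stands still between calls to the robot, and variables do not carry over. Pictures are saved under pics/ and viewed, at most 10 in all, crops included, and the job is handed in when it is done.

Besides the shell and the picture viewer there is one more tool, called after "Emit:" by a JSON object that holds its "op" and its "data". move_arm: Moves the arm, as the interface text tells. Its arguments: {"type":"object","properties":{"increments":{"type":"array"},"grip":{"type":"number"},"force":{"type":"number"}},"required":["increments"]}

```bash
ls; mkdir -p pics
cat > h.py <<'E'
import numpy as np, cv2, json
from scipy.spatial.transform import Rotation as R
from station import telemetry, cams, hand_in, nets
def ray(cam,px):
    m=cams.camera_model(cam); K=np.array(m["intrinsics"],float)
    d=np.linalg.inv(K)@[px[0],px[1],1]; d=np.array([d[0],-d[1],-d[2]])
    A=np.array(m["attitude"],float)
    Rm=A if A.shape==(3,3) else R.from_euler('xyz',A).as_matrix()
    return np.array(m["xyz"],float), Rm@d
def at_z(cam,px,z):
    o,d=ray(cam,px); return o+d*(z-o[2])/d[2]
def tri(p1,p2):
    o1,d1=ray("scene",p1);o2,d2=ray("top",p2)
    s=np.linalg.lstsq(np.c_[d1,-d2],o2-o1,rcond=None)[0]
    a=o1+s[0]*d1;b=o2+s[1]*d2
    return (a+b)/2,np.linalg.norm(a-b)
E
python3 - <<'E'
from h import *
for c in("scene","top"):
    im=cams.camera(c); cv2.imwrite(f"pics/{c}0.png",im); print(c,cams.camera_model(c))
pts={"guard_lip":.119,"station":0,"relay_carton":0,"union":0,"contactor":0,"tape_roll":0,"button_left_top":.084,"button_right_top":.084}
for q,z in pts.items():
    for c in("scene","top"):
        r=nets.mark_of(c,q)[:2]
        print(q,c,[(np.round(x["centre"],1).tolist(),round(x["conf"],2),at_z(c,x["centre"],z).round(4).tolist()) for x in r])
print(telemetry.get_obs())
E
```

```text
pics
scene {'intrinsics': array([[450.75881617,   0.        , 257.03108638],
       [  0.        , 450.75881617, 186.11438877],
       [  0.        ,   0.        ,   1.        ]]), 'xyz': array([-0.1870761 ,  0.82420686,  0.55961533]), 'attitude': array([ 1.16414472,  0.00611096, -2.38697315])}
top {'intrinsics': array([[365.45043518,   0.        , 252.10231987],
       [  0.        , 365.45043518, 188.98119997],
       [  0.        ,   0.        ,   1.        ]]), 'xyz': array([0.38064731, 0.05230918, 0.93848825]), 'attitude': array([ 2.14844014e-01, -6.41306713e-04, -1.59442539e+00])}
guard_lip scene [([299.4, 167.5], 0.88, [0.5184, -0.0909, 0.119])]
guard_lip top [([312.2, 203.0], 0.94, [0.5235, -0.0884, 0.119])]
station scene [([280.8, 204.2], 0.92, [0.5654, -0.0706, 0.0])]
station top [([295.6, 193.2], 0.96, [0.5714, -0.0669, 0.0])]
relay_carton scene [([318.5, 216.8], 0.88, [0.439, -0.0794, 0.0])]
relay_carton top [([304.7, 242.6], 0.58, [0.4425, -0.0838, 0.0])]
union scene []
union top [([313.1, 202.3], 0.68, [0.5461, -0.1113, 0.0]), ([286.3, 142.9], 0.36, [0.7106, -0.0486, 0.
[... 396 characters left out ...]
 top []
{'time_s': 0.9, 'qpos': array([-1.18060965e+00,  2.99883718e-01,  1.52102380e+00,  2.03139858e-05,
        1.32067963e+00, -6.66104364e-02]), 'joint_vel': array([-1.53385055e-03, -6.37872215e-04,  1.38451605e-03,  3.14512823e-04,
        4.59448803e-05, -1.01433495e-03]), 'tau': array([-2.41472453e-04, -5.31651413e+01, -3.52917230e+01,  7.08445511e-02,
        2.11574498e-02, -2.54458189e-05]), 'ee_pos': array([ 0.24258353, -0.49359719,  0.20544444]), 'eef_rot': array([ 3.14158585e+00, -1.92718044e-05,  4.56792084e-01]), 'force': array([-0.37771929,  0.07648258, -0.16236251]), 'moment': array([0.07222499, 0.00160257, 0.06070803]), 'grip_force': 0.0, 'grip_width': 0.09396300381716742}
```

Run:
```python
import cv2,numpy as np
a=cv2.imread("pics/scene0.png")[120:270,190:390];b=cv2.imread("pics/top0.png")[120:270,190:390]
cv2.imwrite("pics/both.png",np.vstack([cv2.resize(x,(800,600))[:, :] for x in(a,)]))
cv2.imwrite("pics/bt.png",cv2.resize(b,(800,600)))
```

```text
(no output)
```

View pics/both.png

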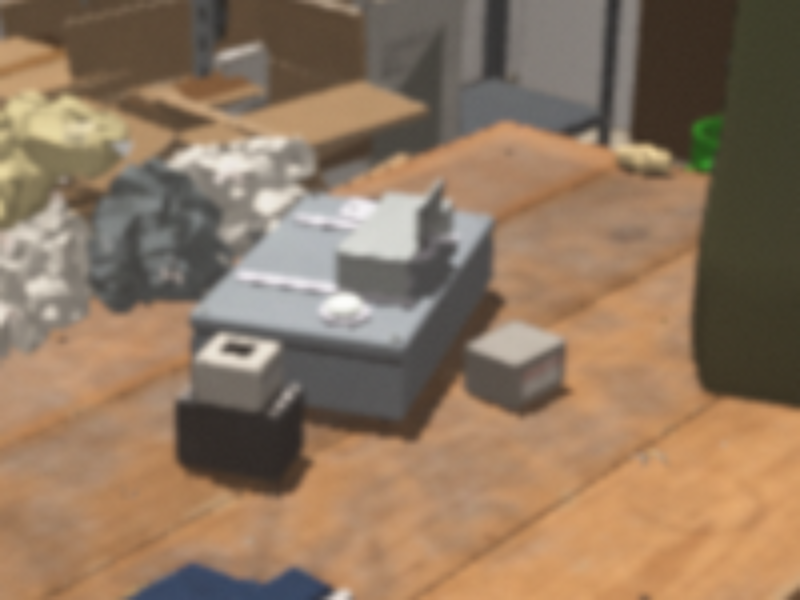

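View pics/bt.png

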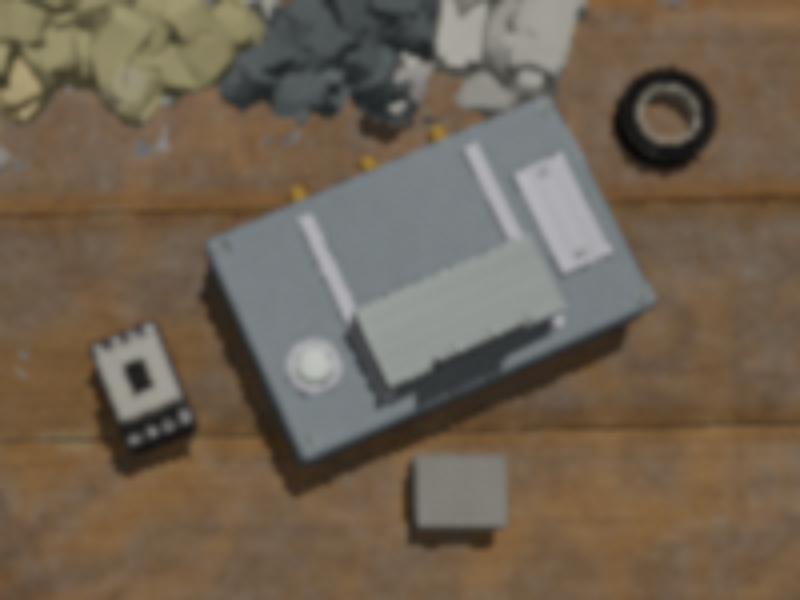

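The scene view shows the box with the guard closed, its lip at about (299,167), and the carton in front at about (318,212). The top view shows the box's top corners at about (265.5,235), (354,194), (327,144) and (242,181). The contactor is to its left, the tape at (356,149), and the union is probably hidden among the clutter behind. Next I'll fit the yaw and position from the corners.

Run:
```python
from h import *
from scipy.optimize import least_squares
def proj(cam,P):
    m=cams.camera_model(cam);K=m["intrinsics"];Rm=R.from_euler('xyz',m["attitude"]).as_matrix()
    c=(np.atleast_2d(P)-m["xyz"])@Rm; c=c*[1,-1,-1]; p=c@np.array(K).T; return p[:,:2]/p[:,2:]
# top corners FL FR BR BL (z=.06)
B=np.array([[-.075,.12,.06],[-.075,-.12,.06],[.075,-.12,.06],[.075,.12,.06]])
pt=np.array([[265.5,235],[353.75,194.25],[327,144.25],[242,180.75]])
# scene: FL(400,355) FR(492,215) BR(308,196) BL(193,325)
ps=np.array([[400,350],[493,214],[305,196],[193,320]])/4.+[190,120]
def world(v,P):
    c,s=np.cos(v[2]),np.sin(v[2]);return np.c_[v[0]+c*P[:,0]-s*P[:,1],v[1]+s*P[:,0]+c*P[:,1],P[:,2]]
def fit(which):
    def f(v):
        r=[]
        if 't' in which:r.append(proj("top",world(v,B))-pt)
        if 's' in which:r.append(proj("scene",world(v,B))-ps)
        return np.concatenate(r).ravel()
    s=least_squares(f,[.57,-.07,-.4],loss='soft_l1');return s
for w in('t','s','ts'):
    s=fit(w);print(w,s.x.round(4),np.degrees(s.x[2]).round(2),s.fun.round(1))
    v=s.x
p,g=tri([299.4,167.5],[312.2,203.0]);print("lip tri",p.round(4),g)
c_,s_=np.cos(v[2]),np.sin(v[2]);d=p[:2]-v[:2];print("lip in box",[c_*d[0]+s_*d[1],-s_*d[0]+c_*d[1]])
for n,q in(("lamp",(314,360)),):
    w=at_z("top",np.array(q)/4.+[190,120],.073);d=w[:2]-v[:2];print(n,[c_*d[0]+s_*d[1],-s_*d[0]+c_*d[1]])
```

```text
t [ 0.573  -0.0639  0.4008] 22.96 [ 0.2  0.7  0.9  1.  -0.  -2.  -1.7 -0.6]
s [ 0.5682 -0.058   0.4073] 23.34 [ 1.5  0.2  0.3  0.7 -0.3 -0.7 -1.9 -0.6]
ts [ 0.5725 -0.0632  0.4018] 23.02 [-0.   0.9  0.6  1.1 -0.3 -1.8 -2.  -0.3  1.2 -1.   0.4 -0.   0.  -1.5
 -1.8 -1.8]
lip tri [ 0.5213 -0.0902  0.1187] 0.005629731173431728
lip in box [np.float64(-0.05765103521565568), np.float64(-0.004827078560409974)]
lamp [np.float64(-0.0227267395800188), np.float64(0.08836306806842714)]
```

Emit:
{"op": "move_arm", "data": {"increments": [[0, 0, 0, 0.056], [0.012, -0.008, 0, 0], [0.024, -0.0165, 0, 0], [0.025, -0.0175, 0, 0], [0.025, -0.0175, 0, 0], [0.025, -0.0175, 0, 0], [0.025, -0.0175, 0, 0], [0.025, -0.0175, 0, 0], [0.025, -0.0175, 0, 0], [0.025, -0.0175, 0, 0], [0.025, -0.0175, 0, 0], [0.025, -0.0175, 0, 0], [0.025, -0.0175, 0, 0], [0.025, -0.0175, 0, 0], [0.025, -0.0175, 0, 0], [0.025, -0.0175, 0, 0], [0.015, -0.011, 0, 0], [0.008, -0.002, 0, 0], [0, 0, 0, 0], [0, 0, 0, 0]], "grip": 0.15}}

```text
time_s: 3.4
ee_pos: [0.4925, -0.1004, 0.2054]
eef_rot: [3.142, 0.0, 0.4]
force: [-1.1, 0.3, -0.7]
grip_width: 0.0142
grip_force: 0.0
```

Emit:
{"op": "move_arm", "data": {"increments": [[0, 0, 0.015, 0], [0, 0, 0.02, 0], [0, 0, 0.02, 0], [0, 0, 0.02, 0], [0, 0, 0.015, 0], [0, 0, 0.01, 0], [0, 0, 0.002, 0], [0, 0, 0, 0], [0, 0, 0, 0]]}}

```text
time_s: 4.53
ee_pos: [0.493, -0.0999, 0.104]
eef_rot: [3.141, -0.001, 0.401]
force: [-0.4, -0.4, 0.1]
grip_width: 0.0143
grip_force: 0.0
```

Run:
```python
from h import *
a=cams.camera("scene");b=cams.camera("top");o=telemetry.get_obs();print(o["ee_pos"],o["force"],o["time_s"])
cv2.imwrite("pics/c1.png",np.hstack([cv2.resize(x[130:230,240:340],(400,400)) for x in(a,b)]))
```

```text
[ 0.49293605 -0.09982017  0.10383026] [-0.72599073  0.00348068  0.71350226] 4.625
```

View pics/c1.png

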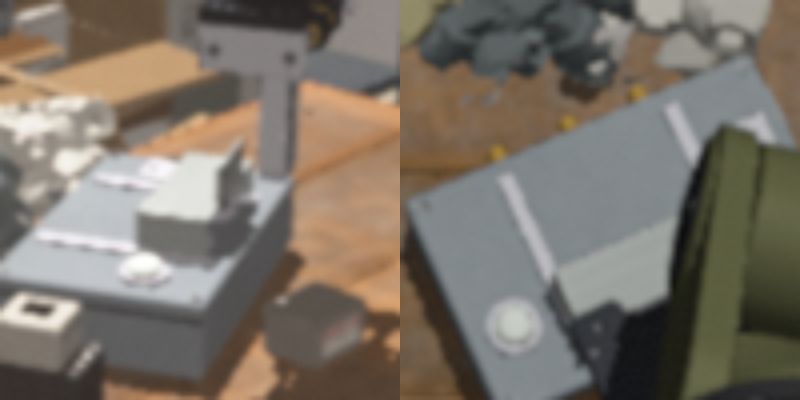

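The left half shows the fingertips standing free in front of the lip, level with it. I'll push to just short of the stop.

Emit:
{"op": "move_arm", "data": {"increments": [[0.004, 0, 0, 0], [0.005, 0, 0, 0], [0.004, 0, 0, 0], [0.003, 0, 0, 0], [0.003, 0, 0, 0], [0.004, 0, 0, 0], [0.005, 0, 0, 0], [0.005, 0, 0, 0], [0.005, 0, 0, 0], [0.005, 0, 0, 0], [0.005, 0, 0, 0], [0.005, 0, 0, 0], [0.005, 0, 0, 0], [0.005, 0, 0, 0], [0.003, 0, 0, 0], [0.002, 0, 0, 0], [0, 0, 0, 0]]}}

```text
time_s: 6.75
ee_pos: [0.5555, -0.0731, 0.1035]
eef_rot: [-3.141, -0.0, 0.401]
force: [-0.9, 0.6, -0.1]
grip_width: 0.0142
grip_force: 0.0
```

Run:
```python
from h import *
a=cams.camera("scene");b=cams.camera("top");o=telemetry.get_obs();print(o["ee_pos"],o["force"],o["time_s"])
cv2.imwrite("pics/c2.png",np.hstack([cv2.resize(x[130:230,240:340],(400,400)) for x in(a,b)]))
for c in("scene","top"):
  for q,z in{"station":0,"guard_lip":.119,"button_left_top":.084}.items():
    print(c,q,[(x["centre"],x["conf"],at_z(c,x["centre"],z).round(4)) for x in nets.mark_of(c,q)[:2]])
```

```text
[ 0.5554276  -0.07309263  0.10350998] [-0.03258772 -0.54226881 -0.04054099] 6.85
scene station [([277.7, 203.7], 0.86, array([ 0.5741, -0.0671,  0.    ]))]
scene guard_lip [([280.3, 163.6], 0.92, array([ 0.5767, -0.079 ,  0.119 ]))]
scene button_left_top [([283.7, 186.4], 0.49, array([ 0.5179, -0.0249,  0.084 ]))]
top station []
top guard_lip []
top button_left_top []
```

View pics/c2.png

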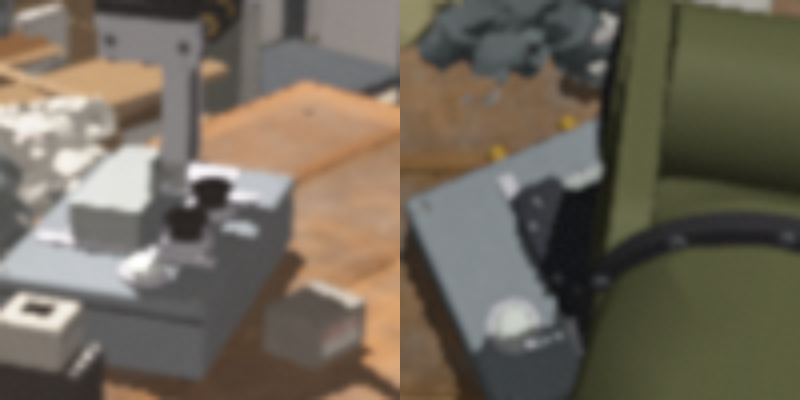

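The guard is sliding with the fingers and both caps now show, at about (286,185) and (293,177) in the scene picture. The box hasn't moved. I'll creep up to the stop, watching the force.

Emit:
{"op": "move_arm", "data": {"increments": [[0.001, 0, 0, 0], [0.002, 0, 0, 0], [0.002, 0, 0, 0], [0.001, 0, 0, 0], [0, 0, 0, 0], [0, 0, 0, 0]]}}

```text
time_s: 7.9
ee_pos: [0.561, -0.0709, 0.1034]
eef_rot: [-3.142, -0.0, 0.401]
force: [0.2, -0.9, 0.4]
grip_width: 0.0141
grip_force: 0.0
```

Emit:
{"op": "move_arm", "data": {"increments": [[0.001, 0, 0, 0], [0, 0, 0, 0]]}}

```text
time_s: 8.15
ee_pos: [0.5618, -0.0705, 0.1034]
eef_rot: [-3.141, 0.0, 0.401]
force: [-1.1, -0.8, 0.2]
grip_width: 0.014
grip_force: 0.5
```

Emit:
{"op": "move_arm", "data": {"increments": [[0.001, 0, 0, 0], [0, 0, 0, 0]]}}

```text
time_s: 8.4
ee_pos: [0.5628, -0.0701, 0.1034]
eef_rot: [-3.142, -0.0, 0.401]
force: [-0.7, -0.3, -0.4]
grip_width: 0.0141
grip_force: 0.5
```

Emit:
{"op": "move_arm", "data": {"increments": [[0.001, 0, 0, 0], [0, 0, 0, 0]]}}

```text
time_s: 8.65
ee_pos: [0.5637, -0.0697, 0.1034]
eef_rot: [-3.142, -0.0, 0.401]
force: [-0.3, -0.6, -0.3]
grip_width: 0.0143
grip_force: 0.4
```

Emit:
{"op": "move_arm", "data": {"increments": [[0.001, 0, 0, 0], [0, 0, 0, 0]]}}

```text
time_s: 8.9
ee_pos: [0.5647, -0.0693, 0.1034]
eef_rot: [3.142, -0.0, 0.401]
force: [-1.0, -0.0, -0.9]
grip_width: 0.0141
grip_force: 0.4
```

Emit:
{"op": "move_arm", "data": {"increments": [[0.001, 0, 0, 0], [0, 0, 0, 0]]}}

```text
time_s: 9.15
ee_pos: [0.565, -0.0692, 0.1034]
eef_rot: [-3.141, 0.001, 0.401]
force: [-5.2, -1.6, 3.0]
grip_width: 0.0145
grip_force: 3.0
```

The force jumped to 5.4 N and the arm stalled, so the guard is at its stop. I'll back off, rise, open the fingers to the button spacing and look.

Emit:
{"op": "move_arm", "data": {"increments": [[-0.002, 0, 0, 0], [-0.004, 0, 0, 0], [-0.006, 0, -0.006, 0], [-0.008, 0, -0.014, 0], [-0.008, 0, -0.02, 0], [0, 0, -0.02, 0], [0, 0, -0.01, 0], [0, 0, 0, 0], [0, 0, 0, 0]], "grip": 0.505}}

```text
time_s: 10.28
ee_pos: [0.5394, -0.0798, 0.1729]
eef_rot: [-3.141, 0.001, 0.401]
force: [0.3, 0.6, -0.3]
grip_width: 0.0474
grip_force: 0.0
```

Run:
```python
from h import *
a=cams.camera("scene");b=cams.camera("top");o=telemetry.get_obs();print(o["ee_pos"],o["force"],o["time_s"],o["grip_width"])
cv2.imwrite("pics/c3.png",np.hstack([cv2.resize(x[110:230,240:340],(400,480)) for x in(a,b)]))
e=np.array([np.cos(.401),np.sin(.401)]);f=np.array([-e[1],e[0]])
for c in("scene","top"):
  for q,z in{"station":0,"guard_lip":.119,"button_left_top":.084,"button_right_top":.084}.items():
    for x in nets.mark_of(c,q)[:2]:
      w=at_z(c,x["centre"],z);d=w[:2]-o["ee_pos"][:2];print(c,q,np.round(x["centre"],1),round(x["conf"],2),w.round(4),"rel tcp in box axes",(d@e).round(4),(d@f).round(4))
```

```text
[ 0.539462   -0.07980524  0.17275546] [-0.22617815  0.04140391  0.01687872] 10.375 0.04732829769323381
scene station [275.4 202.5] 0.73 [ 0.5842 -0.0687  0.    ] rel tcp in box axes 0.0456 -0.0073
scene guard_lip [278.5 163.7] 0.74 [ 0.5799 -0.075   0.119 ] rel tcp in box axes 0.0391 -0.0114
scene button_left_top [284.8 186.2] 0.42 [ 0.5166 -0.0279  0.084 ] rel tcp in box axes -0.0008 0.0567
scene button_right_top [288.7 172.5] 0.39 [ 0.5721 -0.1115  0.084 ] rel tcp in box axes 0.0177 -0.0419
scene button_right_top [251.9 232.6] 0.21 [0.4064 0.2134 0.084 ] rel tcp in box axes -0.008 0.3218
top station [294.  191.8] 0.94 [ 0.5752 -0.0629  0.    ] rel tcp in box axes 0.0395 0.0016
top station [226.9 215. ] 0.23 [0.518  0.1137 0.    ] rel tcp in box axes 0.0558 0.1865
top guard_lip [300.  181.9] 0.65 [ 0.5735 -0.0632  0.119 ] rel tcp in box axes 0.0378 0.002
```

View pics/c3.png

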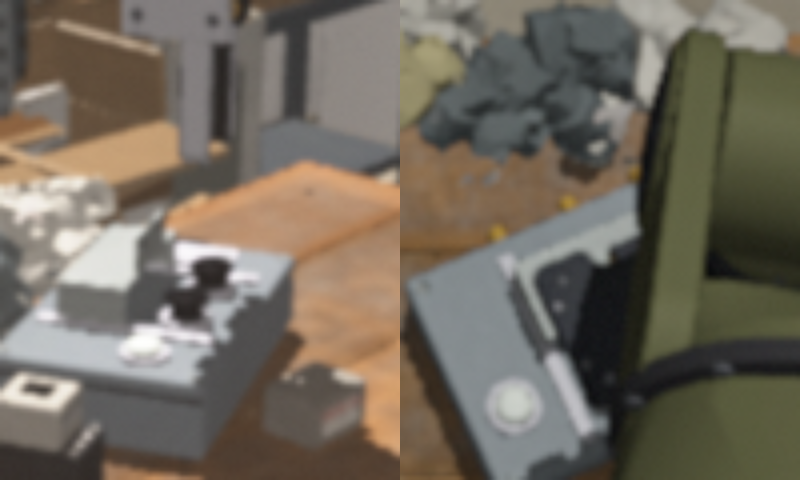

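The guard is fully back. Both caps are bare, at about (286.5,184.5) and (293,177) in the scene picture. I'll check the sideways alignment.

Run:
```python
from h import *
o=telemetry.get_obs();e=np.array([np.cos(.401),np.sin(.401)]);f=np.array([-e[1],e[0]])
im=cv2.imread("pics/c3.png")[:,:400]
g=im.max(2);m=((g<75)).astype(np.uint8);m[:250]=0;m[330:]=0;m[:,:150]=0;m[:,240:]=0
n,l,s,c=cv2.connectedComponentsWithStats(m)
print([(s[i].tolist(),c[i].round(1)) for i in range(1,n) if s[i][4]>60])
for px in([186,298],[211,268],[314/4.*4/4,0]):
    if px[1]==0: continue
    p=np.array(px)/4.+[240,110];w=at_z("scene",p,.084);d=w[:2]-o["ee_pos"][:2];print(w.round(4),d@e,d@f)
# lamp in top view: (514,405) right half -> lateral
p=np.array([114,405])/4.+[240,110];w=at_z("top",p,.073);d=w[:2]-o["ee_pos"][:2];print("lamp",w,d@e,d@f)
p=np.array([144,348])/4.+[240,110];w=at_z("scene",p,.070);d=w[:2]-o["ee_pos"][:2];print("lamp s",w,d@e,d@f)
```

```text
[([161, 261, 67, 60, 1770], array([196.1, 290.4]))]
[ 0.5206 -0.0398  0.084 ] -0.0019498864215141398 0.04434362374491811
[ 0.542  -0.0927  0.084 ] -0.0029246828302908288 -0.012677913808178374
lamp [0.51400861 0.00936358 0.073     ] 0.011156032591169552 0.09221587486347115
lamp s [0.50852504 0.01681485 0.07      ] 0.009015992281808792 0.10121649601467446
```

The scene and top cameras disagree by a few mm to the side, so I'll step aside for a clear top view.

Emit:
{"op": "move_arm", "data": {"increments": [[0, 0.02, 0, 0], [0, 0.04, 0, 0], [0, 0.04, 0, 0], [0, 0.04, 0, 0], [0, 0.04, 0, 0], [0, 0.02, 0, 0], [0, 0, 0, 0]]}}

```text
time_s: 11.65
ee_pos: [0.6176, -0.266, 0.1726]
eef_rot: [-3.141, 0.001, 0.399]
force: [0.9, 0.6, -0.3]
grip_width: 0.0474
grip_force: 0.0
```

Run:
```python
from h import *
b=cams.camera("top");o=telemetry.get_obs();print(o["ee_pos"],o["time_s"])
cv2.imwrite("pics/c4.png",cv2.resize(b[140:240,240:340],(600,600),interpolation=cv2.INTER_CUBIC))
e=np.array([np.cos(.401),np.sin(.401)]);f=np.array([-e[1],e[0]]);t=np.array([.5394,-.0798])
for q,z in{"station":0,"guard_lip":.119,"button_left_top":.084,"button_right_top":.084}.items():
    for x in nets.mark_of("top",q)[:2]:
      w=at_z("top",x["centre"],z);d=w[:2]-t;print(q,np.round(x["centre"],1),round(x["conf"],2),w.round(4),(d@e).round(4),(d@f).round(4))
```

```text
[ 0.61749147 -0.26483584  0.1727937 ] 11.7
station [297.3 190.2] 0.83 [ 0.5793 -0.0717  0.    ] 0.0399 -0.0082
guard_lip [301.  178.2] 0.97 [ 0.5822 -0.066   0.119 ] 0.0448 -0.004
button_left_top [289.7 202.4] 0.53 [ 0.5323 -0.0411  0.084 ] 0.0086 0.0384
button_right_top [314.5 193.1] 0.52 [ 0.5535 -0.1013  0.084 ] 0.0046 -0.0253
```

View pics/c4.png

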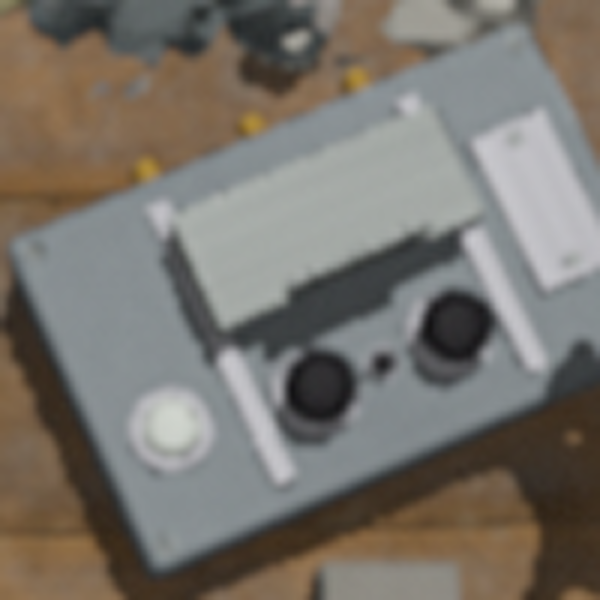

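The top view is clear: guard back, left cap at about (293.3,204.0), right cap at about (316.2,194.1), stop button between them at about (303.5,201).

Run:
```python
from h import *
e=np.array([np.cos(.401),np.sin(.401)]);f=np.array([-e[1],e[0]]);o=telemetry.get_obs();t=np.array([.5394,-.0798])
W=[]
for p,z in(([320,384],.084),([457,325],.084),([382,366],.067)):
    w=at_z("top",np.array(p)/6.+[239.6,139.6],z);W.append(w);d=w[:2]-t;print(w.round(4),(d@e).round(4),(d@f).round(4))
d=W[0]-W[1];print(np.linalg.norm(d[:2]),"yaw",np.arctan2(-d[0],d[1]))
m=(W[0]+W[1])[:2]/2-o["ee_pos"][:2];print("from tcp",m@e,m@f,o["eef_rot"])
```

```text
[ 0.5293 -0.0487  0.084 ] 0.0028 0.0326
[ 0.5518 -0.1043  0.084 ] 0.0019 -0.0274
[ 0.539  -0.0761  0.067 ] 0.0011 0.0036
0.059997322707173055 yaw 0.3846247980597597
from tcp 0.0019106796374674523 0.2022465845720571 [ 3.14139519e+00 -2.13157574e-04  4.01591981e-01]
```

The measured spacing is exactly 60 mm, and the centre is about 2.5 mm left of my earlier spot. I'll go back over the buttons and down to just above them.

Emit:
{"op": "move_arm", "data": {"increments": [[0, -0.02, 0, 0], [0, -0.04, 0, 0], [0, -0.04, 0, 0], [0, -0.04, 0, 0], [0, -0.04, 0, 0], [0.001, -0.0225, 0, 0], [0, 0, 0, 0], [0, 0, 0.01, 0], [0, 0, 0.02, 0], [0, 0, 0.02, 0], [0, 0, 0.02, 0], [0, 0, 0.01, 0], [0, 0, 0.004, 0], [0, 0, 0, 0], [0, 0, 0, 0]]}}

```text
time_s: 13.78
ee_pos: [0.54, -0.0773, 0.0901]
eef_rot: [3.141, -0.001, 0.401]
force: [0.2, -0.3, -0.3]
grip_width: 0.0475
grip_force: 0.0
```

Run:
```python
from h import *
a=cams.camera("scene");o=telemetry.get_obs();print(o["ee_pos"],o["force"],o["time_s"],o["grip_width"])
cv2.imwrite("pics/c5.png",cv2.resize(a[140:210,250:330],(640,560),interpolation=cv2.INTER_CUBIC))
```

```text
[ 0.53995262 -0.07728023  0.0900259 ] [-0.82090279  0.37750001 -0.02049045] 13.825 0.047796369842354296
```

View pics/c5.png

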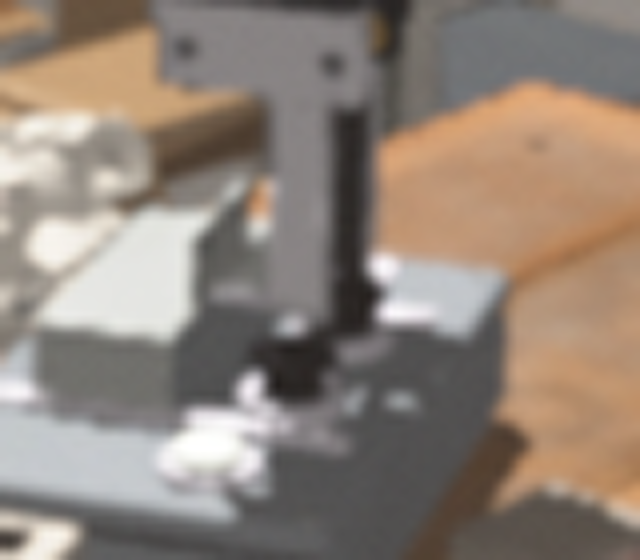

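Both fingertips stand right above the caps. Pressing now.

Emit:
{"op": "move_arm", "data": {"increments": [[0, 0, 0.004, 0], [0, 0, 0.004, 0], [0, 0, 0.003, 0], [0, 0, 0.0025, 0], [0, 0, 0, 0], [0, 0, 0, 0]]}}

```text
time_s: 14.58
ee_pos: [0.5399, -0.0772, 0.0764]
eef_rot: [3.141, -0.001, 0.401]
force: [-2.2, -0.1, 7.6]
grip_width: 0.0474
grip_force: 3.8
```

Emit:
{"op": "move_arm", "data": {"increments": [[0, 0, 0.0005, 0], [0, 0, 0, 0], [0, 0, 0, 0], [0, 0, 0, 0], [0, 0, 0, 0], [0, 0, 0, 0], [0, 0, 0, 0], [0, 0, 0, 0], [0, 0, 0, 0], [0, 0, 0, 0], [0, 0, 0, 0], [0, 0, 0, 0], [0, 0, 0, 0], [0, 0, 0, 0], [0, 0, 0, 0], [0, 0, 0, 0], [0, 0, 0, 0], [0, 0, 0, 0], [0, 0, 0, 0], [0, 0, 0, 0]]}}

```text
time_s: 17.08
ee_pos: [0.5399, -0.0772, 0.0761]
eef_rot: [3.141, -0.001, 0.401]
force: [-3.1, 0.7, 9.5]
grip_width: 0.0475
grip_force: 5.0
```

Emit:
{"op": "move_arm", "data": {"increments": [[0, 0, 0, 0], [0, 0, 0, 0], [0, 0, 0, 0], [0, 0, 0, 0], [0, 0, 0, 0], [0, 0, 0, 0], [0, 0, 0, 0], [0, 0, 0, 0], [0, 0, 0, 0], [0, 0, 0, 0], [0, 0, 0, 0], [0, 0, 0, 0]]}}

```text
time_s: 18.58
ee_pos: [0.54, -0.0772, 0.0762]
eef_rot: [3.141, -0.001, 0.401]
force: [-2.6, 1.1, 9.3]
grip_width: 0.0476
grip_force: 5.0
```

Emit:
{"op": "move_arm", "data": {"increments": [[0, 0, -0.004, 0], [0, 0, -0.005, 0], [0, 0, -0.01, 0], [0, 0, -0.02, 0], [0, 0, -0.025, 0], [0, 0, -0.025, 0], [0, 0, -0.02, 0], [0, 0.02, 0, 0], [0, 0.04, 0, 0], [0, 0.04, 0, 0], [0, 0.04, 0, 0], [0, 0.04, 0, 0], [0, 0.02, 0, 0], [0, 0, 0, 0], [0, 0, 0, 0]]}}

```text
time_s: 20.45
ee_pos: [0.6174, -0.2611, 0.1837]
eef_rot: [-3.141, 0.001, 0.401]
force: [0.6, 0.4, 0.1]
grip_width: 0.0478
grip_force: 0.0
```

Run:
```python
from h import *
a=cams.camera("scene");b=cams.camera("top");o=telemetry.get_obs();print(o["ee_pos"],o["force"],o["time_s"])
cv2.imwrite("pics/c6.png",np.hstack([cv2.resize(x[120:240,230:330],(400,480)) for x in(a,b)]))
```

```text
[ 0.61755984 -0.2606687   0.18442823] [-0.5486063   0.01943899  0.24790456] 20.55
```

View pics/c6.png

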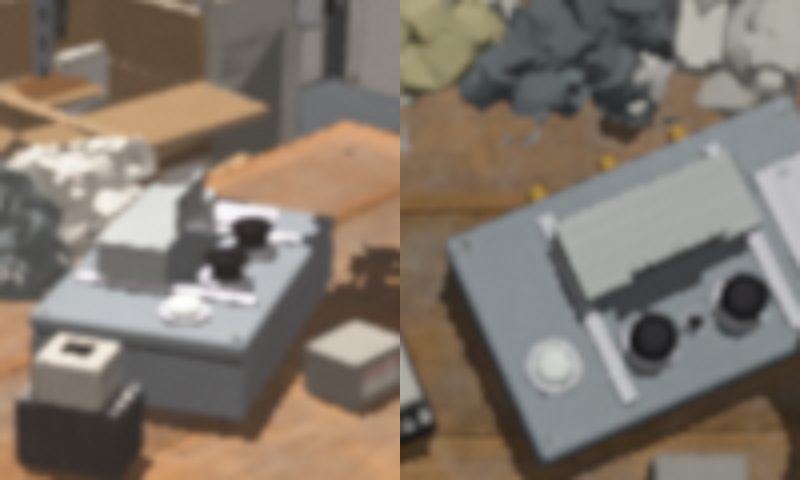

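The guard is back and both caps are up, at about (293,205) and (316,194) in the top picture. The box and its neighbours are where they were. Both buttons were on their stops at 9.4 N for about 4 s.

```bash
python3 -c "
from station import hand_in
print(hand_in())"
```

```text
the job is handed in; nothing more can be done
None
```

The job is handed in: the guard is fully back against its stop, both large buttons were held right down for about 4 s and then released, and the arm is clear with the box and its neighbours showing no shift in the last pictures.

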